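# Knock the gummed-in basket out of a portafilter

### The job

The filter basket is gummed into the upturned portafilter on the knock-out stand. Take the ejector rod from its holder, feel it into the spout bore and gently push the basket all the way down onto the rubber pad, never pressing with the rod harder than 25 N and keeping the gripper itself off the stand. Then stand the rod back in its holder, collar down on the block, and let go, leaving everything else on the counter alone.

Things in the scene. Friction and masses are not known exactly. Their poses are not given: they have to be found in the camera images.
- stand: fixed knock-out stand: blue base 140 x 140 x 10 mm, black rubber pad (top 13 mm above the counter), four posts, square 124 mm aluminium cradle plate, top 45 mm up. Origin: centre of the base's underside; z up. On the cradle lies a steel portafilter, upside down, its black handle along the stand's +x (reaching 178 mm out, at most 76 mm high).
- boss (a point): fixed point of the stand, 102 mm above its origin: where the bore's mouth would be were the portafilter laid centrally; axes as the stand's. The portafilter's round spout boss (52 mm across) has its flat top at this height and a vertical 14 mm through bore in its middle. A rod set lightly on the flat stops some tenths of a mm lower the nearer it is to the bore.
- cradle (a point): fixed point of the stand, 45 mm above its origin: cradle's centre. The portafilter was laid in by hand: its bore is anywhere up to 7 mm off this centre along the stand's x and, separately, y. No reported pose shows that offset; find the bore by eye or feel. Pushed sideways with over 2.5 N the portafilter creeps (to 8 mm off at most).
- basket (a joint): how far the brass and copper filter basket (60 mm across, 24 mm high, bottom up) has come down out of the portafilter, m: 0 to 0.003 at the start, 0.030 on the pad (hard stop). At value q its upturned bottom, which the rod meets below the bore, is 67 mm - q above the counter. It slides down under about 6 N plus 0.2 N per mm/s and stays where it is left.
- rod: ejector rod, standing upright in its holder: plain steel shank 12 mm thick and 75 mm long tapering to 10 mm over its last 3 mm, then a brass collar 32 mm across and 6 mm thick, then a red square grip 22 x 22 mm and 64 mm long, its flats facing the rod's x and y; 145 mm in all, about 0.22 kg. Origin: the middle of the tip's end face; z runs from the tip to the grip.
- rod_grip (a point): on the rod's axis in its red grip, 115 mm above the tip: a good place to grasp
- holder: rod holder fixed to the counter: wooden block 70 x 70 x 80 mm with a vertical through hole 16 mm wide in its middle; the rod's collar rests on its top, so that the rod's tip is 5 mm above the counter. Origin: centre of its underside; z up.
- pitcher: bystander, not to be disturbed: stainless milk pitcher, 84 mm across, 100 mm high, with a side handle; origin under its middle
- tamper: bystander, not to be disturbed: dark steel coffee tamper, base 58 mm across, 82 mm high; origin under its middle
- cup: bystander, not to be disturbed: white espresso cup, 76 mm across, 65 mm high; origin under its middle
- carton: bystander, not to be disturbed: blue and orange milk carton, 70 x 70 x 180 mm; origin under its middle
- syrup: bystander, not to be disturbed: amber syrup bottle, 60 mm across, 170 mm high; origin under its middle
- spoon: bystander, not to be disturbed: steel spoon with a wooden handle, 150 mm long, lying down; origin under its middle
- saucer: bystander, not to be disturbed: white saucer, 130 mm across, 16 mm high; origin under its middle
Things that resemble listed ones, but are neither listed nor needed, are in the scene too. Of the things like the rod, leave any that is turquoise; of the rest the larger one is meant.

How it is judged:
By the outcome, as a careful person would: the job done as asked, in the order asked, and still so for the second after the job is handed in, with the robot touching nothing.
It also fails if it takes over 72 s, if anything falls off the work surface, if the arm or the gripper's body presses on something with over 40 N, if the wrist force passes 120 N, or if a joint passes its speed limit or range.

### The arm

A 6-joint arm with a two-finger parallel gripper is mounted at the origin on the work surface. World frame = base frame: x ahead of the robot, y to its left, z up, the work surface at z = 0. Lengths are in m, angles in rad, forces in N, time in s.
With the tool pointing down it reaches from about 0.25 to 0.725 m from the base axis. Payload 4 kg.
Tool frame: the origin (TCP) lies at the very end of the fingers, on their centre line; the grasp point (between the pads) lies 19 mm behind it; z points along the fingers, y is the line along which they close (so a half turn about z gives the same grasp; the last joint's range is limited). The gripper opens to 85 mm and grips with 20 to 120 N. Pads are 22 mm wide; open, the fingers measure 114 mm over their backs; the gripper's body (76 mm by 85 mm) begins 54 mm behind the grasp point. The pads swing forward as they close: fully open they stand 13 mm farther back than shut.
Start: joints at [1.23, 0.241, 0.005, 1.335, 0, 1.571], TCP at [0.167, 0.471, 0.231] pointing down, gripper open.
Joint ranges: [-2.72, 2.72], [-1.05, 1.87], [-1.09, 1.28], [-1.99, 2.15], [-1.42, 1.44], [-3.14, 3.14]. Speed limits (rad/s): [2.79, 2.79, 3.14, 3.14, 3.14, 3.14].

### API

Orientations are given as a unit quaternion [x, y, z, w].
In Python, from workcell import bot, vision, workorder gives the robot as it stands.
- The arm moves only by the shell command python3 -m creep 'ROWS' [OPENING]. ROWS is JSON, a list of rows, each a list of 2 entries, a list of its own where there are three numbers: the shift along the tool's x, y, z in mm, then the turn, a rotation vector about the tool's x, y, z in rad. In form: [[[dx, dy, dz], [wx, wy, wz]], ...]. A call has 1 to 12 rows; each row shifts and turns the commanded pose from where the row before left it, along the tool's axes as they then stand; what a row does not reach is not made up. A row lasts 1/8 s, in which the tool goes at most 62.5 mm and 10.7 degrees, less where a joint would pass 70% of its speed; a pose out of reach is approached as far as the arm can. A call is refused whole if a number of a shift passes 62.5 or a number of a turn 0.188, either way. A call with a gripper value outside its range is refused whole. OPENING is the finger opening in mm, from 0 to 85.4, set as the call begins (- or left out, the last holds). The fingers move at their own pace and stop on an object; the grip force is fixed at half the most. Time passes only in rows, so rows that do not move let the fingers close. It gives the time, the measured TCP pose, the force, the opening and the grip force at its end, in the units of the state.
- bot.get_obs(): the state, without advancing time (a new reading comes with each control period).
- vision.camera(name): name is "scene" or "top" or "wrist"; returns a dict with "image" (384x512x3 uint8, blue, green, red), "z_map" (384x512 float32, m along the optical axis (not along the pixel's ray), 0 where there is no reading), "K" (3x3 intrinsics, pixels), "rvec" (rotation vector, rad) and "tvec" (3), from world to camera coordinates, as OpenCV has them; the wrist camera has in their place "tool_from_camera" (4x4, takes a point from camera to tool coordinates, whose origin is the TCP and whose axes are the flange's). Camera axes: x right, y down, z forward; pixel columns grow to the right and rows downward; lengths in m; the calibration is good to about 2 mm. A picture is of the moment at which its call begins: read the wrist's pose just before it.
- workorder.job_done(): hands the job in; it is judged then, once.
Trained networks look in a picture, given as the dict that the camera call returned (one of the last four; its "shot" number tells which), for a name from the list of things; names that differ only in an ending like _2 or _b are one class to them, and where a whole thing is asked for, a point or a joint stands for the part that bears it (a point fixed in the world has none). Each returns a list of dicts, best first, with "score" (0 to 1); they miss things now and then, are a little off and sometimes report something else, mostly with a low value. They report only what shows in the picture. A call takes as long as a camera call. They do not tell look-alikes from the thing itself.
- vision.spot_in(picture, query): "position" ([column, row] in pixels, amid what is visible of it).
- vision.place_of(picture, query): "position" ([column, row] in pixels: a listed point, or the origin of a listed thing).
The state is a dict: "clock": time; "joint_pos": joint angles; "joint_vel": joint speeds; "tau": joint torques, N m; "eef_pos": TCP position; "tool_rot": TCP orientation; "ft_force": force on the tool from outside, world axes, zero at the start; "ft_torque": the same for the moment, N m; "grip_width": finger opening in m; "grasp_force": force on a finger pad.
Only numpy, scipy, OpenCV 4.12 (cv2) and the standard library are available. Lean on these libraries where they do the work, as an engineer would, in place of code of your own. Each camera call takes 0.05 s, during which the arm holds its last target. There are 200 camera calls.

## Working session

There is one attempt and no reset: what is moved stays moved. The work goes in short steps, Python scripts to look and compute and a shell command to move; the robot and the scene stay as the last step left them, time stands still between calls to the robot, and variables do not carry over. Pictures are saved under pics/ and viewed, at most 10 in all, crops included, and the job is handed in when it is done.

```bash
mkdir -p pics; cat > h.py <<'E'
import numpy as np, cv2
from scipy.spatial.transform import Rotation as R
from workcell import bot, vision, workorder
def cam(name):
    o=bot.get_obs(); p=vision.camera(name)
    if 'tool_from_camera' in p:
        T=np.eye(4);T[:3,:3]=R.from_quat(o['tool_rot']).as_matrix();T[:3,3]=o['eef_pos']
        p['W']=T@np.array(p['tool_from_camera'])
    else:
        T=np.eye(4);T[:3,:3]=cv2.Rodrigues(np.array(p['rvec'],float))[0];T[:3,3]=np.ravel(p['tvec']);p['W']=np.linalg.inv(T)
    return p
def ray(p,uv,z):  # world point on plane z=height
    d=p['W'][:3,:3]@np.linalg.inv(p['K'])@np.array([uv[0],uv[1],1.]);o=p['W'][:3,3]
    return o+d*(z-o[2])/d[2]
def depth(p,uv):
    u,v=int(round(uv[0])),int(round(uv[1]));Z=p['z_map'][v,u]
    return (p['W']@np.r_[np.linalg.inv(p['K'])@np.array([uv[0],uv[1],1.])*Z,1])[:3]
E
python3 - <<'E'
from h import *
np.set_printoptions(precision=4,suppress=True)
o=bot.get_obs();print(o)
ims=[]
for n in ('scene','top'):
    p=cam(n);cv2.imwrite(f'pics/{n}0.png',p['image'])
    for q,z in (('rod_grip',.12),('rod',.005),('holder',0),('boss',.102),('stand',0)):
        for r in vision.place_of(p,q)[:4]:
            print(n,q,round(r['score'],2),np.round(r['position'],1),ray(p,r['position'],z),depth(p,r['position']))
E
```

```text
{'clock': 0.0, 'joint_pos': array([1.23  , 0.2414, 0.0037, 1.3352, 0.    , 1.5708]), 'joint_vel': array([-0.0013, -0.0007, -0.0005, -0.0005, -0.0015, -0.    ]), 'tau': array([  0.0004, -37.2322,  25.2405,   0.0172,  -0.0001,  -0.    ]), 'eef_pos': array([0.1669, 0.4707, 0.2304]), 'tool_rot': array([ 0.1696,  0.9855, -0.001 , -0.0002]), 'ft_force': array([-0.1311, -0.0079,  1.0533]), 'ft_torque': array([-0.0299, -0.0378,  0.0443]), 'grasp_force': 0.0, 'grip_width': 0.08522460133235689}
scene rod_grip 0.95 [327.7 233.3] [0.5787 0.2314 0.12  ] [0.5876 0.238  0.1304]
scene rod_grip 0.68 [322.  196.4] [0.4911 0.1362 0.12  ] [0.463  0.1139 0.0919]
scene rod_grip 0.54 [307.  202.9] [0.5364 0.129  0.12  ] [0.5491 0.14   0.1338]
scene rod 0.82 [322.2 271.8] [0.5881 0.2363 0.005 ] [0.6899 0.312  0.1502]
scene rod 0.45 [322.  221.2] [0.4565 0.1175 0.005 ] [0.5222 0.1685 0.079 ]
scene rod 0.32 [165.  194.8] [ 0.7146 -0.2714  0.005 ] [ 0.7219 -0.2539  0.0191]
scene holder 0.85 [310.5 238.9] [0.525 0.14  0.   ] [0.5585 0.1679 0.0427]
scene holder 0.48 [259.8 153.9] [ 0.3532 -0.2592  0.    ] [ 0.45
[... 337 characters left out ...]
 0.1478]
top rod_grip 0.59 [223.4 226.6] [0.4402 0.1087 0.12  ] [0.4419 0.1099 0.1047]
top rod_grip 0.45 [185.5 182.5] [0.5728 0.2217 0.12  ] [0.5703 0.2197 0.1304]
top rod 0.69 [188.  190.8] [0.5722 0.2342 0.005 ] [0.5691 0.2316 0.0192]
top rod 0.5 [221.6 201.4] [0.5354 0.124  0.005 ] [0.5215 0.1175 0.0814]
top rod 0.49 [224.7 229.9] [0.4426 0.1136 0.005 ] [0.443  0.1139 0.0009]
top holder 0.67 [217.7 204. ] [0.5279 0.1371 0.    ] [0.514  0.1296 0.079 ]
top boss 0.76 [303.5 214.6] [ 0.4747 -0.1273  0.102 ] [ 0.4746 -0.1273  0.1023]
top stand 0.66 [302.1 219.7] [ 0.4727 -0.1364  0.    ] [ 0.4596 -0.1226  0.1017]
top stand 0.36 [363.5 249.3] [ 0.3753 -0.3283  0.    ] [ 0.3747 -0.3245  0.0126]
```

View pics/scene0.png

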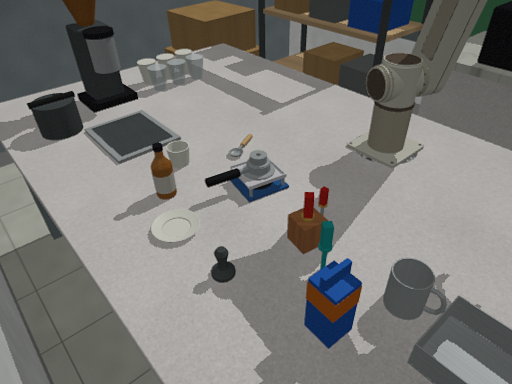

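View pics/top0.png

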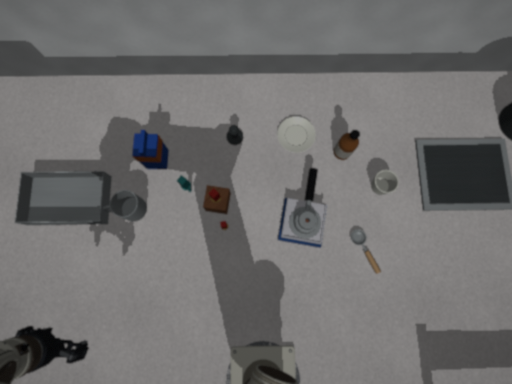

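The red candidates are the rod in the wooden holder at scene (309,205) / top (215,195), and a free-standing thin red one at scene (323,196) / top (224,226). A turquoise one is at scene (327,235) / top (185,183). By the description it should be the red one in the holder. The portafilter sits at scene (258,160), with its handle pointing away from the robot. I'll check the choice in a crop.

```bash
cat >> h.py <<'E'
def go(target,xdir=None,dz=None):
    """print tool-frame shift (mm) to world target, and the z turn to have tool y along the given line"""
    o=bot.get_obs();M=R.from_quat(o['tool_rot']).as_matrix()
    print('shift',np.round(M.T@(np.array(target)-o['eef_pos'])*1000,1),'eef',np.round(o['eef_pos'],4))
E
python3 - <<'E'
from h import *
np.set_printoptions(precision=4,suppress=True)
p=cam('wrist');print(p['tool_from_camera'],p['K'])
im=cv2.imread('pics/scene0.png')[180:280,270:370];cv2.imwrite('pics/crop.png',cv2.resize(im,(600,600),interpolation=cv2.INTER_CUBIC))
go([.50,.12,.30])
E
```

```text
[[ 0.0005 -0.9555 -0.2949  0.0753]
 [ 1.      0.0006 -0.0003  0.0018]
 [ 0.0005 -0.2949  0.9555 -0.1428]
 [ 0.      0.      0.      1.    ]] [[268.2047   0.     251.5746]
 [  0.     268.2047 191.433 ]
 [  0.       0.       1.    ]]
shift [-431.1 -219.8  -68.7] eef [0.1671 0.4713 0.2313]
```

View pics/crop.png

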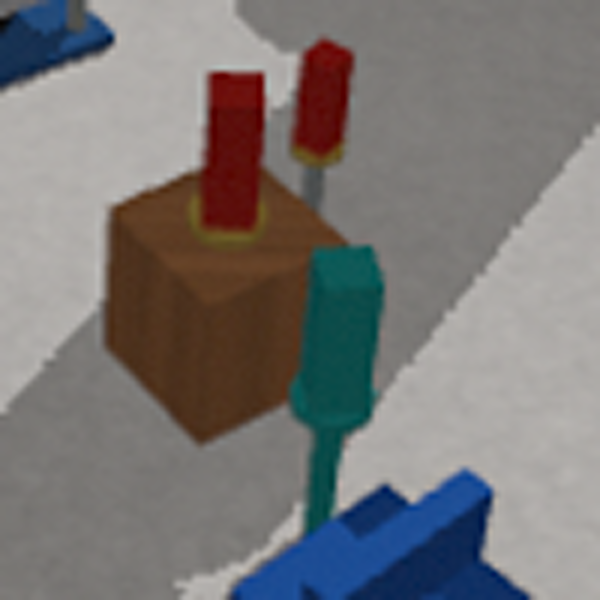

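The crop confirms it. The holder's red rod at crop (235,155) is larger than the free red one at (322,100), and the third at (345,340) is turquoise. I'll move over the holder.

```bash
python3 -m creep '[[[-54,-27,-9],[0,0,0]],[[-54,-27,-9],[0,0,0]],[[-54,-27,-9],[0,0,0]],[[-54,-27,-9],[0,0,0]],[[-54,-28,-9],[0,0,0]],[[-54,-28,-8],[0,0,0]],[[-54,-28,-8],[0,0,0]],[[-53,-28,-8],[0,0,0]],[[0,0,0],[0,0,0]],[[0,0,0],[0,0,0]]]'
python3 - <<'E'
from h import *
np.set_printoptions(precision=4,suppress=True)
p=cam('wrist');cv2.imwrite('pics/w1.png',p['image'])
for q,z in (('rod_grip',.12),('rod',.005),('holder',0)):
    for r in vision.place_of(p,q)[:3]: print(q,round(r['score'],2),np.round(r['position'],1),ray(p,r['position'],z))
# red top face at z~.15, wood top at .08
H,W=p['z_map'].shape
v,u=np.mgrid[:H,:W];Z=p['z_map']
pc=np.linalg.inv(p['K'])@np.stack([u.ravel()*Z.ravel(),v.ravel()*Z.ravel(),Z.ravel()])
w=(p['W'][:3,:3]@pc).T+p['W'][:3,3];w=w.reshape(H,W,3)
b,g,r=[p['image'][...,i].astype(int) for i in range(3)]
red=(r>80)&(g<40)&(b<50)&(Z>0)
for nm,m in (('redtop',red&(abs(w[...,2]-.150)<.006)),('woodtop',(abs(w[...,2]-.08)<.004)&(r>g+15)&~red)):
    n,l,s,c=cv2.connectedComponentsWithStats(m.astype(np.uint8))
    for i in range(1,n):
        if s[i,4]>40:
            P=w[l==i][:,:2].astype(np.float32)*1000;print(nm,s[i],cv2.minAreaRect(P),w[l==i][:,2].mean())
E
```

```text
clock: 1.9
eef_pos: [0.4994, 0.1198, 0.3]
tool_rot: [0.17, 0.985, 0.0, -0.001]
ft_force: [-0.7, -0.1, -0.1]
grip_width: 0.0856
grasp_force: 0.0
rod_grip 0.94 [351.  200.4] [0.5763 0.2285 0.12  ]
rod_grip 0.86 [232.2 134.2] [0.4484 0.1153 0.12  ]
rod_grip 0.7 [273.2 196.1] [0.5377 0.137  0.12  ]
rod 0.73 [268.9 179.8] [0.5464 0.1357 0.005 ]
rod 0.61 [235.8 132.2] [0.4542 0.1107 0.005 ]
holder 0.88 [268.3 172.1] [0.5347 0.1389 0.    ]
holder 0.61 [181.9 318.2] [ 0.763  -0.1216  0.    ]
redtop [263 191  25  24 360] ((536.984375, 137.09495544433594), (21.9097900390625, 22.01898193359375), 44.90532302856445) 0.149808567635204
woodtop [ 243  159   56   55 1668] ((537.4331665039062, 136.95631408691406), (70.06695556640625, 70.61372375488281), 80.4784927368164) 0.08012535886538784
```

View pics/w1.png

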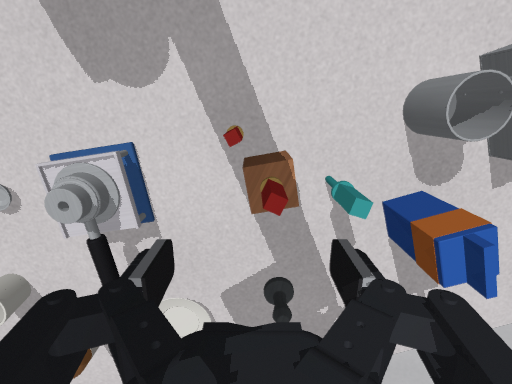

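The wrist view shows the rod's top at (273,196) in the holder, the small red one at (233,136), the turquoise one at (350,200) and the boss with its bore at (65,205). The rod is at (0.537, 0.137) with its grip flats at about 45°. I'll align the gripper and hover.

```bash
python3 -m creep '[[[0,0,0],[0,0,0.148]],[[0,0,0],[0,0,0.148]],[[0,0,0],[0,0,0.149]],[[-7,19,50],[0,0,0]],[[-7,20,50],[0,0,0]],[[0,0,0],[0,0,0]],[[0,0,0],[0,0,0]]]' 55
python3 - <<'E'
from h import *
np.set_printoptions(precision=4,suppress=True)
o=bot.get_obs();print(R.from_quat(o['tool_rot']).as_matrix())
p=cam('wrist');cv2.imwrite('pics/w2.png',p['image'])
H,W=p['z_map'].shape
v,u=np.mgrid[:H,:W];Z=p['z_map']
pc=np.linalg.inv(p['K'])@np.stack([u.ravel()*Z.ravel(),v.ravel()*Z.ravel(),Z.ravel()])
w=(p['W'][:3,:3]@pc).T+p['W'][:3,3];w=w.reshape(H,W,3)
b,g,r=[p['image'][...,i].astype(int) for i in range(3)]
red=(r>80)&(g<40)&(b<50)&(Z>0)
for nm,m in (('redtop',red&(abs(w[...,2]-.150)<.004)),('woodtop',(abs(w[...,2]-.08)<.004)&(r>g+15)&~red)):
    n,l,s,c=cv2.connectedComponentsWithStats(m.astype(np.uint8))
    for i in range(1,n):
        if s[i,4]>40:
            P=w[l==i][:,:2].astype(np.float32)*1000;print(nm,s[i],cv2.minAreaRect(P),w[l==i][:,2].mean())
go([.537,.137,.101])
E
```

```text
clock: 2.98
eef_pos: [0.5371, 0.1382, 0.2017]
tool_rot: [0.382, 0.924, 0.0, 0.0]
ft_force: [0.7, -0.4, 0.4]
grip_width: 0.0551
grasp_force: 0.0
[[-0.7078  0.7064  0.0009]
 [ 0.7064  0.7078  0.0001]
 [-0.0005  0.0007 -1.    ]]
redtop [235 197  28  29 740] ((537.1417846679688, 137.14056396484375), (20.935871124267578, 22.534072875976562), 45.51667022705078) 0.15012866523640933
woodtop [ 202  139   95   82 3063] ((537.5105590820312, 137.07931518554688), (69.87592315673828, 70.40023040771484), 80.5306396484375) 0.0801916116759978
shift [ -0.2  -1.5 101.6] eef [0.5377 0.1382 0.2026]
```

```bash
python3 -m creep '[[[0,-1,34],[0,0,0]],[[0,0,34],[0,0,0]],[[0,0,33],[0,0,0]],[[0,0,0],[0,0,0]],[[0,0,0],[0,0,0]]]' 55
python3 -m creep '[[[0,0,0],[0,0,0]],[[0,0,0],[0,0,0]],[[0,0,0],[0,0,0]],[[0,0,0],[0,0,0]],[[0,0,0],[0,0,0]],[[0,0,0],[0,0,0]]]' 0
```

```text
clock: 3.65
eef_pos: [0.5381, 0.1372, 0.102]
tool_rot: [0.383, 0.924, 0.001, 0.002]
ft_force: [1.2, -0.3, -0.4]
grip_width: 0.0551
grasp_force: 0.0
clock: 4.4
eef_pos: [0.5376, 0.1369, 0.101]
tool_rot: [0.383, 0.924, 0.001, 0.001]
ft_force: [-1.0, -0.1, 5.7]
grip_width: 0.0214
grasp_force: 59.7
```

```bash
python3 -m creep '[[[0,0,-30],[0,0,0]],[[0,0,-50],[0,0,0]],[[0,0,-70],[0,0,0]]]' 0; python3 -m creep '[[[0,0,-30],[0,0,0]],[[0,0,-40],[0,0,0]],[[0,0,-40],[0,0,0]],[[0,0,-40],[0,0,0]],[[-30,-38,0],[0,0,0]],[[-30,-38,0],[0,0,0]],[[-31,-38,0],[0,0,0]],[[-31,-38,0],[0,0,0]],[[-31,-39,0],[0,0,0]],[[-30,-39,0],[0,0,0]],[[0,0,0],[0,0,0]],[[0,0,0],[0,0,0]]]' 0
python3 - <<'E'
from h import *
np.set_printoptions(precision=4,suppress=True)
p=cam('wrist');cv2.imwrite('pics/w3.png',cv2.resize(p['image'],(800,600),interpolation=cv2.INTER_CUBIC))
for q,z in (('boss',.102),('stand',0),('cradle',.045)):
    for r in vision.place_of(p,q)[:2]: print(q,round(r['score'],2),np.round(r['position'],1),ray(p,r['position'],z),depth(p,r['position']))
H,W=p['z_map'].shape
v,u=np.mgrid[:H,:W];Z=p['z_map']
pc=np.linalg.inv(p['K'])@np.stack([u.ravel()*Z.ravel(),v.ravel()*Z.ravel(),Z.ravel()])
w=((p['W'][:3,:3]@pc).T+p['W'][:3,3]).reshape(H,W,3)
near=(np.hypot(w[...,0]-.468,w[...,1]+.127)<.1)
for nm,m in (('boss',near&(abs(w[...,2]-.102)<.004)),('cradle',near&(abs(w[...,2]-.045)<.004)),('base',near&(abs(w[...,2]-.010)<.0015))):
    n,l,s,c=cv2.connectedComponentsWithStats(m.astype(np.uint8))
    for i in range(1,n):
        if s[i,4]>100:
            P=w[l==i][:,:2].astype(np.float32)*1000;print(nm,s[i],cv2.minAreaRect(P),cv2.minEnclosingCircle(P),P.mean(0),w[l==i][:,2].mean())
E
```

```text
clock: 5.9
eef_pos: [0.5029, -0.155, 0.2488]
tool_rot: [0.383, 0.924, 0.0, -0.001]
ft_force: [-0.3, 0.3, -2.4]
grip_width: 0.0215
grasp_force: 60.3
boss 0.83 [240.9 144.6] [ 0.468  -0.1342  0.102 ] [ 0.4689 -0.1359  0.0876]
boss 0.71 [241.7 134. ] [ 0.4608 -0.1256  0.102 ] [ 0.4608 -0.1256  0.1021]
stand 0.58 [244.1 133.3] [ 0.4662 -0.1314  0.    ] [ 0.4621 -0.1232  0.1029]
cradle 0.62 [242.  133.8] [ 0.463  -0.1302  0.045 ] [ 0.4609 -0.1252  0.102 ]
cradle 0.48 [431.5  17.1] [0.5238 0.1131 0.045 ] [0.5208 0.1043 0.0592]
boss [ 212  117   48   49 1685] ((461.9421081542969, -136.18789672851562), (50.47221755981445, 50.96187210083008), 46.228271484375) ((462.12689208984375, -136.21554565429688), 25.84528923034668) [ 461.818  -135.7599] 0.10209305722102588
cradle [ 178   70  129  132 3697] ((469.1358642578125, -134.55613708496094), (116.48007202148438, 120.41976928710938), 79.07418060302734) ((469.1929626464844, -134.60110473632812), 83.28913116455078) [ 471.7105 -127.676 ] 0.045336155316041335
base [176  61 102  62 287] ((405.0538024902344, -112.51081848144531), (142.6228485107422, 47.21703338623047), 59.211883544921875) ((424.8125915527344, -124.28386688232422), 71.31411743164062) [413.5863 -97.7414] 0.009916924138846836
base [277  97  34  53 153] ((505.43365478515625, -72.51671600341797), (3.77609920501709, 84.9670639038086), 79.2959213256836) ((505.4046630859375, -72.67005920410156), 42.48612594604492) [504.329  -72.3692] 0.009809271259286215refused, shift out of range in row 3
```

View pics/w3.png

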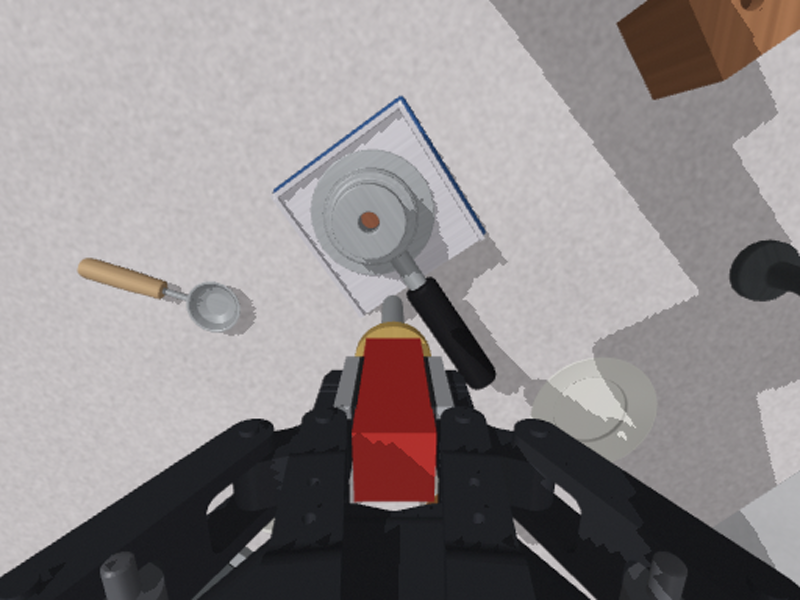

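The picture shows the boss with the copper-bottomed bore at (369,221) (of 800x600), and the rod's tip at about (392,302). The handle runs to (480,375), well clear. Next I'll measure the bore and the rod tip with this same camera.

```bash
python3 - <<'E'
from h import *
np.set_printoptions(precision=4,suppress=True)
p=cam('wrist')
H,W=p['z_map'].shape
v,u=np.mgrid[:H,:W];Z=p['z_map']
pc=np.linalg.inv(p['K'])@np.stack([u.ravel()*Z.ravel(),v.ravel()*Z.ravel(),Z.ravel()])
w=((p['W'][:3,:3]@pc).T+p['W'][:3,3]).reshape(H,W,3)
m=np.zeros((H,W),bool);m[128:155,222:250]=1
hole=m&(w[...,2]<.098)&(np.hypot(u-236,v-141.4)<10)
P=np.array([ray(p,(a,b),.102) for b,a in zip(*np.where(hole))])[:,:2]*1000
print('hole',hole.sum(),P.mean(0),cv2.minEnclosingCircle(P.astype(np.float32)))
e=bot.get_obs()['eef_pos']
tip=(abs(u-251)<14)&(v>180)&(v<212)&(w[...,2]>.145)&(w[...,2]<.215)
for z in np.arange(.15,.21,.01):
    k=tip&(abs(w[...,2]-z)<.005)
    if k.sum()>5: print(z,k.sum(),(w[k].mean(0)-e)*1000)
b=np.where(tip)[0]; print('tip rows',b.min())
M=R.from_quat(bot.get_obs()['tool_rot']).as_matrix()
# predicted pixel of tip end far edge centre: tool (0,0,96mm)
q=np.linalg.inv(np.array(p['tool_from_camera']))@[0,0,.096,1];x=p['K']@q[:3];print('pred tip px',x[:2]/x[2])
ks=(v<b.min()+8)&tip;print('tip px upper',u[ks].mean(),b.min(),u[ks].min(),u[ks].max())
go([P.mean(0)[0]/1000,P.mean(0)[1]/1000,.211])
E
```

```text
hole 128 [ 461.8689 -135.9144] ((461.9082336425781, -135.89537048339844), 6.774744033813477)
0.16 35 [ -3.0875   4.0369 -88.3769]
0.17 45 [ -2.8472   4.1965 -78.8866]
0.18000000000000002 52 [ -2.9286   3.9185 -69.1443]
0.19000000000000003 57 [ -2.5277   4.4872 -59.0847]
0.20000000000000004 25 [ -3.5171   4.5274 -51.6116]
tip rows 189
pred tip px [249.9167 193.7379]
tip px upper 250.75581395348837 189 245 257
shift [ 42.2 -16.5  38.3] eef [ 0.5034 -0.1541  0.2493]
```

```bash
python3 -m creep '[[[21,-8.5,0],[0,0,0]],[[21,-8.5,0],[0,0,0]],[[0,0,15],[0,0,0]],[[0,0,15],[0,0,0]],[[0,0,5],[0,0,0]],[[0,0,0],[0,0,0]],[[0,0,0],[0,0,0]]]'
python3 - <<'E'
from h import *
np.set_printoptions(precision=4,suppress=True)
fs=[]
p=cam('wrist');cv2.imwrite('pics/w4.png',cv2.resize(p['image'][110:260,150:350],(800,600),interpolation=cv2.INTER_CUBIC))
H,W=p['z_map'].shape
v,u=np.mgrid[:H,:W]
K=p['K'];T=np.array(p['tool_from_camera']);Z=p['z_map']
t=((T[:3,:3]@np.linalg.inv(K)@np.stack([u.ravel()*Z.ravel(),v.ravel()*Z.ravel(),Z.ravel()])).T+T[:3,3]).reshape(H,W,3)*1000
def px(q): x=K@(np.linalg.inv(T)@np.r_[q,1])[:3];return x[:2]/x[2]
print('pred tip',px([0,0,.096]),'boss tool z',)
sh=(np.hypot(t[...,0],t[...,1])<12)&(t[...,2]>25)&(t[...,2]<94)
for z in (40,50,60,70,80,90):
    k=sh&(abs(t[...,2]-z)<4); 
    if k.sum()>5: print(z,k.sum(),t[k].mean(0), t[k][:,1].min(),t[k][:,1].max())
bo=(np.hypot(t[...,0],t[...,1])<45)&(t[...,2]>97)
h,e=np.histogram(t[bo][:,2],np.arange(97,180,1));zb=e[h.argmax()]+.5;print('boss z',zb)
b=bo&(abs(t[...,2]-zb)<3);P=t[b][:,:2].astype(np.float32);print('boss',cv2.minEnclosingCircle(P),cv2.minAreaRect(P))
print(bot.get_obs()['eef_pos'],bot.get_obs()['ft_force'])
E
```

```text
clock: 7.02
eef_pos: [0.462, -0.1375, 0.2149]
tool_rot: [0.383, 0.924, 0.0, 0.001]
ft_force: [-0.4, 0.2, -2.9]
grip_width: 0.0214
grasp_force: 60.2
pred tip [249.9176 193.7403] boss tool z
50 26 [ 5.4749  1.0789 51.6804] -3.499661877886408 5.813647667826532
60 45 [ 4.801   0.9525 60.1206] -4.574628807357774 6.797091777106873
70 42 [ 4.8821  0.7411 70.0537] -4.8876069760663965 6.906196890388588
80 35 [ 4.8359  0.5108 79.7558] -5.062365715886934 6.362847109527352
90 25 [ 5.0534  0.5212 89.384 ] -4.476239225792828 6.5228201321564345
boss z 112.5
boss ((1.1428223848342896, 0.909001886844635), 25.76539421081543) ((2.98956298828125, 0.8948955535888672), (50.34147644042969, 47.37758255004883), 89.56555938720703)
[ 0.462  -0.1376  0.2149] [ 0.5633  1.234  -3.7289]
```

View pics/w4.png

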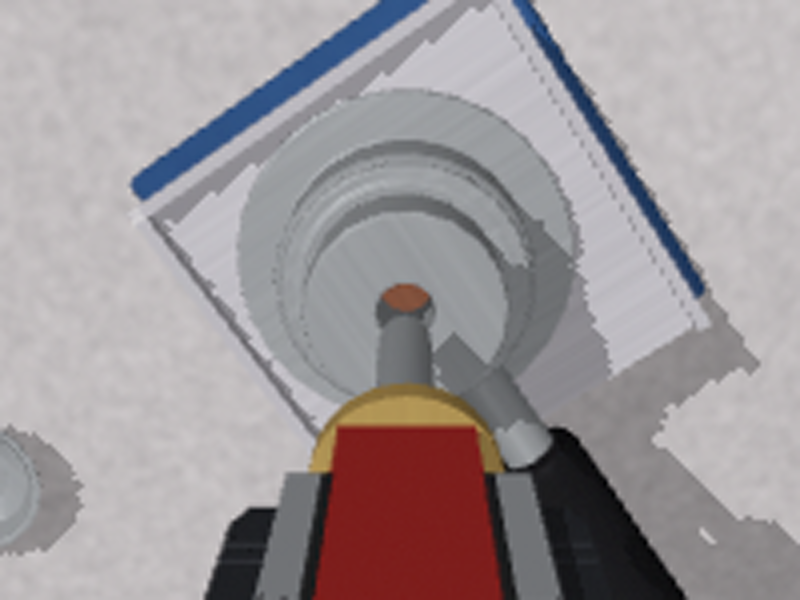

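The tip and bore (405,300) line up in columns, and the boss circle says about 1 mm more along tool x. I'll correct that and go down gently.

```bash
python3 -m creep '[[[1,0.3,7],[0,0,0]],[[0,0,6],[0,0,0]],[[0,0,1.5],[0,0,0]],[[0,0,0],[0,0,0]],[[0,0,0],[0,0,0]]]'
python3 -m creep '[[[0,0,0.6],[0,0,0]],[[0,0,0.6],[0,0,0]],[[0,0,0.6],[0,0,0]],[[0,0,0],[0,0,0]]]'
```

```text
clock: 7.7
eef_pos: [0.4611, -0.1367, 0.1999]
tool_rot: [0.383, 0.924, 0.0, 0.0]
ft_force: [0.4, -0.5, -2.1]
grip_width: 0.021
grasp_force: 60.2
clock: 8.2
eef_pos: [0.461, -0.1366, 0.198]
tool_rot: [0.383, 0.924, -0.0, -0.0]
ft_force: [-0.3, -0.1, -1.8]
grip_width: 0.0213
grasp_force: 60.2
```

```bash
python3 -m creep '[[[0,0,0.5],[0,0,0]],[[0,0,0.5],[0,0,0]],[[0,0,0],[0,0,0]]]'
```

```text
clock: 8.57
eef_pos: [0.461, -0.1366, 0.1969]
tool_rot: [0.383, 0.924, -0.0, -0.0]
ft_force: [0.2, -0.0, -2.4]
grip_width: 0.0212
grasp_force: 60.2
```

```bash
python3 -m creep '[[[0,0,0.5],[0,0,0]],[[0,0,0.5],[0,0,0]],[[0,0,0.5],[0,0,0]],[[0,0,0],[0,0,0]]]'
```

```text
clock: 9.07
eef_pos: [0.461, -0.1366, 0.1954]
tool_rot: [0.383, 0.924, -0.0, -0.0]
ft_force: [-0.1, 0.7, -3.5]
grip_width: 0.0214
grasp_force: 60.2
```

```bash
python3 -m creep '[[[0,0,0.7],[0,0,0]],[[0,0,0.7],[0,0,0]],[[0,0,0.7],[0,0,0]],[[0,0,0],[0,0,0]]]'
```

```text
clock: 9.57
eef_pos: [0.4609, -0.1366, 0.1933]
tool_rot: [0.383, 0.924, -0.0, -0.0]
ft_force: [0.0, 0.6, -3.7]
grip_width: 0.0214
grasp_force: 60.2
```

It's in the bore with no side force. I'll go on to just above the basket.

```bash
python3 -m creep '[[[0,0,2],[0,0,0]],[[0,0,2],[0,0,0]],[[0,0,2],[0,0,0]],[[0,0,2],[0,0,0]],[[0,0,2],[0,0,0]],[[0,0,0],[0,0,0]]]'; python3 -m creep '[[[0,0,2],[0,0,0]],[[0,0,2],[0,0,0]],[[0,0,2],[0,0,0]],[[0,0,2],[0,0,0]],[[0,0,2],[0,0,0]],[[0,0,2],[0,0,0]],[[0,0,2],[0,0,0]],[[0,0,1],[0,0,0]],[[0,0,0],[0,0,0]]]'
```

```text
clock: 10.32
eef_pos: [0.4609, -0.1365, 0.1832]
tool_rot: [0.383, 0.924, -0.0, -0.0]
ft_force: [-1.4, -0.4, -1.8]
grip_width: 0.0211
grasp_force: 60.2
clock: 11.45
eef_pos: [0.461, -0.1366, 0.1683]
tool_rot: [0.383, 0.924, 0.0, -0.0]
ft_force: [-0.7, -0.7, -3.7]
grip_width: 0.021
grasp_force: 60.2
```

```bash
python3 -m creep '[[[0,0,1],[0,0,0]],[[0,0,1],[0,0,0]],[[0,0,1],[0,0,0]],[[0,0,1],[0,0,0]],[[0,0,1],[0,0,0]],[[0,0,1],[0,0,0]],[[0,0,1],[0,0,0]],[[0,0,1],[0,0,0]],[[0,0,1],[0,0,0]],[[0,0,1],[0,0,0]]]'
```

```text
clock: 12.7
eef_pos: [0.4612, -0.1367, 0.1591]
tool_rot: [0.383, 0.924, -0.0, 0.0]
ft_force: [-2.4, 0.4, 4.3]
grip_width: 0.0213
grasp_force: 61.0
```

```bash
python3 -m creep '[[[0,0,1],[0,0,0]],[[0,0,1],[0,0,0]],[[0,0,1],[0,0,0]],[[0,0,1],[0,0,0]],[[0,0,1],[0,0,0]],[[0,0,1],[0,0,0]],[[0,0,1],[0,0,0]],[[0,0,1],[0,0,0]],[[0,0,1],[0,0,0]],[[0,0,1],[0,0,0]]]'
```

```text
clock: 13.95
eef_pos: [0.4611, -0.1366, 0.1484]
tool_rot: [0.383, 0.924, 0.0, 0.0]
ft_force: [-1.7, -0.3, 3.9]
grip_width: 0.0212
grasp_force: 61.0
```

```bash
python3 -m creep '[[[0,0,1],[0,0,0]],[[0,0,1],[0,0,0]],[[0,0,1],[0,0,0]],[[0,0,1],[0,0,0]],[[0,0,1],[0,0,0]],[[0,0,1],[0,0,0]],[[0,0,1],[0,0,0]],[[0,0,1],[0,0,0]],[[0,0,1],[0,0,0]],[[0,0,1],[0,0,0]],[[0,0,1],[0,0,0]],[[0,0,1],[0,0,0]]]'
```

```text
clock: 15.45
eef_pos: [0.461, -0.1366, 0.1363]
tool_rot: [0.383, 0.924, 0.0, 0.0]
ft_force: [-0.2, -1.1, 4.4]
grip_width: 0.0214
grasp_force: 61.0
```

```bash
python3 -m creep '[[[0,0,0.5],[0,0,0]],[[0,0,0.5],[0,0,0]],[[0,0,0.5],[0,0,0]],[[0,0,0.5],[0,0,0]]]'
```

```text
clock: 15.95
eef_pos: [0.461, -0.1366, 0.1344]
tool_rot: [0.383, 0.924, 0.0, 0.0]
ft_force: [0.2, -0.7, 4.4]
grip_width: 0.0214
grasp_force: 61.0
```

```bash
python3 -m creep '[[[0,0,0.4],[0,0,0]],[[0,0,0.4],[0,0,0]]]'
```

```text
clock: 16.2
eef_pos: [0.461, -0.1366, 0.1336]
tool_rot: [0.383, 0.924, 0.0, -0.0]
ft_force: [-0.3, -0.2, 3.2]
grip_width: 0.0212
grasp_force: 60.9
```

```bash
python3 -m creep '[[[0,0,0.3],[0,0,0]],[[0,0,0],[0,0,0]]]'
```

```text
clock: 16.45
eef_pos: [0.461, -0.1366, 0.1332]
tool_rot: [0.383, 0.924, 0.0, -0.0]
ft_force: [-0.2, 0.1, 2.5]
grip_width: 0.0212
grasp_force: 60.9
```

```bash
python3 -m creep '[[[0,0,0.3],[0,0,0]],[[0,0,0],[0,0,0]]]'
```

```text
clock: 16.7
eef_pos: [0.461, -0.1366, 0.133]
tool_rot: [0.383, 0.924, -0.0, -0.0]
ft_force: [-0.1, 0.3, 2.6]
grip_width: 0.0215
grasp_force: 60.9
```

```bash
python3 -m creep '[[[0,0,0.3],[0,0,0]],[[0,0,0],[0,0,0]]]'
```

```text
clock: 16.95
eef_pos: [0.461, -0.1366, 0.1328]
tool_rot: [0.383, 0.924, 0.0, 0.0]
ft_force: [-1.1, -0.8, 4.8]
grip_width: 0.0215
grasp_force: 61.0
```

```bash
python3 -m creep '[[[0,0,0.2],[0,0,0]],[[0,0,0],[0,0,0]]]'
```

```text
clock: 17.2
eef_pos: [0.4611, -0.1366, 0.1328]
tool_rot: [0.383, 0.924, -0.0, 0.0]
ft_force: [-0.8, 0.3, 4.7]
grip_width: 0.021
grasp_force: 61.1
```

```bash
python3 -m creep '[[[0,0,0.3],[0,0,0]],[[0,0,0],[0,0,0]]]'
```

```text
clock: 17.45
eef_pos: [0.4611, -0.1367, 0.1327]
tool_rot: [0.383, 0.924, -0.0, 0.0]
ft_force: [-1.0, 1.4, 7.1]
grip_width: 0.0216
grasp_force: 61.3
```

```bash
python3 -m creep '[[[0,0,0.3],[0,0,0]],[[0,0,0],[0,0,0]]]'
```

```text
clock: 17.7
eef_pos: [0.4611, -0.1367, 0.1327]
tool_rot: [0.383, 0.924, -0.0, 0.0]
ft_force: [-1.3, 0.6, 7.3]
grip_width: 0.0211
grasp_force: 61.6
```

```bash
python3 -m creep '[[[0,0,0.4],[0,0,0]],[[0,0,0],[0,0,0]]]'
```

```text
clock: 17.95
eef_pos: [0.4612, -0.1367, 0.1327]
tool_rot: [0.383, 0.924, -0.0, 0.001]
ft_force: [-2.0, 0.5, 10.8]
grip_width: 0.0216
grasp_force: 61.9
```

```bash
python3 -m creep '[[[0,0,0.4],[0,0,0]],[[0,0,0],[0,0,0]]]'
```

```text
clock: 18.2
eef_pos: [0.4614, -0.1368, 0.1326]
tool_rot: [0.383, 0.924, 0.0, 0.001]
ft_force: [-2.8, 0.9, 10.9]
grip_width: 0.0214
grasp_force: 62.1
```

It's on the hard stop: about 14 N net with no motion. I'll withdraw the rod.

```bash
python3 -m creep '[[[0,0,-2],[0,0,0]],[[0,0,-5],[0,0,0]],[[0,0,-10],[0,0,0]],[[0,0,-10],[0,0,0]],[[0,0,-10],[0,0,0]],[[0,0,-10],[0,0,0]],[[0,0,-10],[0,0,0]],[[0,0,-15],[0,0,0]],[[0,0,-20],[0,0,0]],[[0,0,-25],[0,0,0]],[[0,0,0],[0,0,0]]]'
python3 - <<'E'
from h import *
p=cam('scene');cv2.imwrite('pics/s2.png',cv2.resize(p['image'][120:220,200:333],(800,600),interpolation=cv2.INTER_CUBIC))
go([.537,.137,.25])
E
```

```text
clock: 19.58
eef_pos: [0.4623, -0.137, 0.2502]
tool_rot: [0.383, 0.924, 0.0, 0.002]
ft_force: [0.2, 0.1, -3.8]
grip_width: 0.0217
grasp_force: 60.4
shift [140.3 246.9  -1.3] eef [ 0.4615 -0.1367  0.2487]
```

View pics/s2.png

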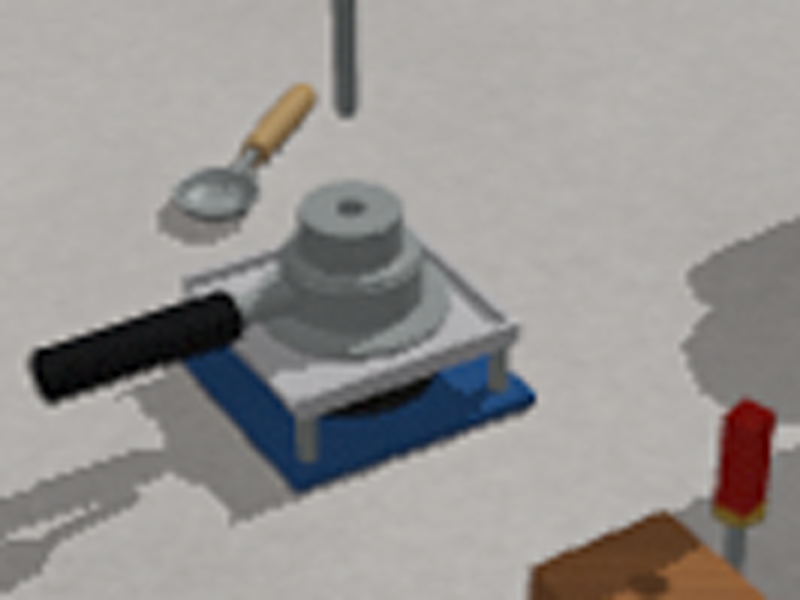

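The scene view shows the portafilter with its bore at (350,208) in place and the rod's tip clear above it at (345,110). The rod shouldn't have slipped in the grip, which I'll check from the shank's end in the wrist view, looking into the bore as well.

```bash
python3 -m creep '[[[-20,0,0],[0,0,0]],[[-25,0,0],[0,0,0]],[[0,0,0],[0,0,0]],[[0,0,0],[0,0,0]]]'
python3 - <<'E'
from h import *
np.set_printoptions(precision=3,suppress=True)
p=cam('wrist');H,W=p['z_map'].shape;v,u=np.mgrid[:H,:W]
K=p['K'];T=np.array(p['tool_from_camera']);Z=p['z_map']
t=((T[:3,:3]@np.linalg.inv(K)@np.stack([u.ravel()*Z.ravel(),v.ravel()*Z.ravel(),Z.ravel()])).T+T[:3,3])
w=((p['W'][:3,:3]@(T[:3,:3].T@(t-T[:3,3]).T)).T+p['W'][:3,3]).reshape(H,W,3);t=t.reshape(H,W,3)*1000
s=(np.hypot(t[...,0],t[...,1])<12)&(t[...,2]>30)&(t[...,2]<110);print('tip row',v[s].min(),'max tool z',np.sort(t[s][:,2])[-5:],'mean y',t[s][:,1].mean(), 'col',t[s][:,0].mean())
b=np.hypot(w[...,0]-.461,w[...,1]+.1362)<.012
print('bore depths',np.sort(w[b][:,2])[:15])
x=np.zeros((H,W));go([.537,.137,.25])
E
```

```text
clock: 20.12
eef_pos: [0.4918, -0.168, 0.2468]
tool_rot: [0.383, 0.924, -0.0, -0.002]
ft_force: [-0.5, 0.7, -3.4]
grip_width: 0.0214
grasp_force: 60.2
tip row 189 max tool z [91.564 91.723 92.186 92.305 92.643] mean y 0.8544123042424938 col 4.902684309416028
bore depths [0.035 0.036 0.036 0.036 0.036 0.036 0.036 0.036 0.036 0.036 0.036 0.036
 0.036 0.036 0.036]
shift [183.8 247.5  -2.7] eef [ 0.492 -0.168  0.247]
```

Basket bottom reads 36 mm, so it's on the pad, and the rod hasn't slipped. Now back to the holder.

```bash
python3 -m creep '[[[26,35,0],[0,0,0]],[[26,35,0],[0,0,0]],[[26,35,0],[0,0,0]],[[26,35,0],[0,0,0]],[[26,35,0],[0,0,0]],[[27,36,0],[0,0,0]],[[27,36,0],[0,0,0]],[[0,0,0],[0,0,0]],[[0,0,0],[0,0,0]],[[0,0,0],[0,0,0]]]'
python3 - <<'E'
from h import *
go([.5376,.1369,.101])
E
python3 -m creep '[[[0,0,10],[0,0,0]],[[0,0,20],[0,0,0]],[[0,0,15],[0,0,0]],[[0,0,0],[0,0,0]],[[0,0,0],[0,0,0]]]'
python3 - <<'E'
from h import *
np.set_printoptions(precision=3,suppress=True)
go([.5376,.1369,.101])
p=cam('wrist');cv2.imwrite('pics/w5.png',cv2.resize(p['image'][110:260,150:350],(800,600),interpolation=cv2.INTER_CUBIC))
H,W=p['z_map'].shape;v,u=np.mgrid[:H,:W]
K=p['K'];T=np.array(p['tool_from_camera']);Z=p['z_map']
t=((T[:3,:3]@np.linalg.inv(K)@np.stack([u.ravel()*Z.ravel(),v.ravel()*Z.ravel(),Z.ravel()])).T+T[:3,3])
w=((p['W'][:3,:3]@(T[:3,:3].T@(t-T[:3,3]).T)).T+p['W'][:3,3]).reshape(H,W,3)
r,g=p['image'][...,2].astype(int),p['image'][...,1].astype(int)
m=(abs(w[...,2]-.08)<.004)&(r>g+15);P=w[m][:,:2].astype(np.float32)*1000;print(m.sum(),cv2.minAreaRect(P))
E
```

```text
clock: 21.42
eef_pos: [0.5371, 0.1353, 0.2482]
tool_rot: [0.383, 0.924, -0.0, -0.0]
ft_force: [0.4, 0.6, -2.8]
grip_width: 0.0214
grasp_force: 60.4
shift [  0.8   1.5 147.2] eef [0.5371 0.1353 0.2482]
clock: 22.05
eef_pos: [0.5378, 0.1362, 0.2035]
tool_rot: [0.383, 0.924, 0.0, 0.0]
ft_force: [1.2, 1.0, -2.9]
grip_width: 0.0214
grasp_force: 60.1
shift [  0.6   0.3 102.5] eef [0.538 0.136 0.203]
3706 ((510.0351257324219, 140.03260803222656), (74.19353485107422, 130.45237731933594), 86.15922546386719)
```

View pics/w5.png

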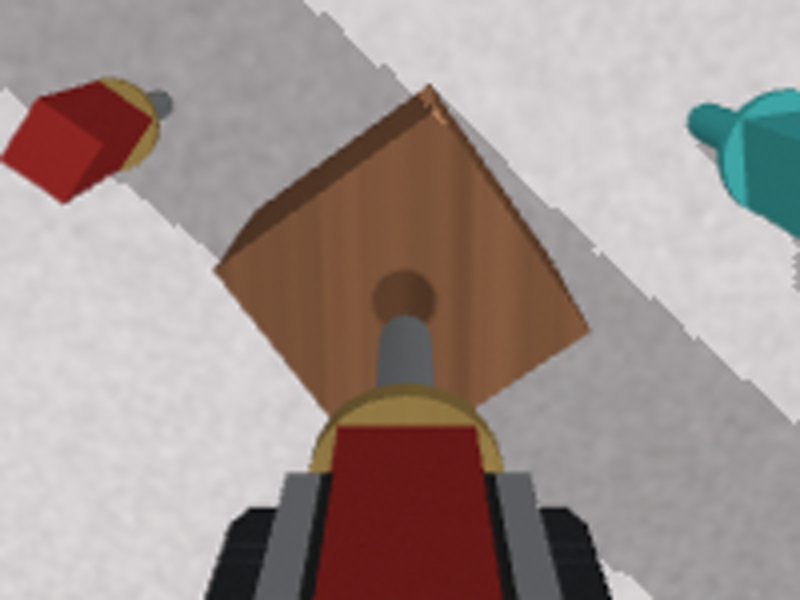

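The hole at (404,298) lines up with the tip at (405,320). I'll lower it, feeling the way in.

```bash
python3 -m creep '[[[0.6,0.3,10],[0,0,0]],[[0,0,10],[0,0,0]],[[0,0,4],[0,0,0]],[[0,0,0],[0,0,0]],[[0,0,1],[0,0,0]],[[0,0,1],[0,0,0]],[[0,0,0],[0,0,0]]]'; python3 -m creep '[[[0,0,1],[0,0,0]],[[0,0,1],[0,0,0]],[[0,0,0],[0,0,0]]]'
```

```text
clock: 22.98
eef_pos: [0.5373, 0.1369, 0.1772]
tool_rot: [0.383, 0.924, 0.0, 0.0]
ft_force: [-0.6, 0.4, -1.6]
grip_width: 0.0213
grasp_force: 60.4
clock: 23.35
eef_pos: [0.5372, 0.1369, 0.175]
tool_rot: [0.383, 0.924, -0.0, -0.0]
ft_force: [0.9, -0.8, -1.6]
grip_width: 0.0213
grasp_force: 60.4
```

```bash
python3 -m creep '[[[0,0,2],[0,0,0]],[[0,0,2],[0,0,0]],[[0,0,2],[0,0,0]],[[0,0,0],[0,0,0]]]'; python3 -m creep '[[[0,0,8],[0,0,0]],[[0,0,8],[0,0,0]],[[0,0,8],[0,0,0]],[[0,0,8],[0,0,0]],[[0,0,8],[0,0,0]],[[0,0,8],[0,0,0]],[[0,0,8],[0,0,0]],[[0,0,6],[0,0,0]],[[0,0,2],[0,0,0]],[[0,0,1],[0,0,0]],[[0,0,0],[0,0,0]]]'
```

```text
clock: 23.85
eef_pos: [0.5371, 0.1369, 0.1688]
tool_rot: [0.383, 0.924, -0.0, -0.0]
ft_force: [0.5, 0.1, -2.5]
grip_width: 0.0211
grasp_force: 60.4
clock: 25.22
eef_pos: [0.5375, 0.137, 0.1044]
tool_rot: [0.383, 0.924, 0.0, 0.0]
ft_force: [0.6, -0.2, -2.0]
grip_width: 0.0209
grasp_force: 60.4
```

```bash
python3 -m creep '[[[0,0,1],[0,0,0]],[[0,0,1],[0,0,0]],[[0,0,0],[0,0,0]]]'
```

```text
clock: 25.6
eef_pos: [0.5372, 0.137, 0.1021]
tool_rot: [0.383, 0.924, 0.0, -0.0]
ft_force: [-0.2, -1.3, -1.9]
grip_width: 0.0214
grasp_force: 60.4
```

```bash
python3 -m creep '[[[0,0,0.6],[0,0,0]],[[0,0,0.6],[0,0,0]],[[0,0,0],[0,0,0]]]'
```

```text
clock: 25.98
eef_pos: [0.5373, 0.1369, 0.1011]
tool_rot: [0.383, 0.924, 0.0, 0.0]
ft_force: [0.5, 0.2, -1.0]
grip_width: 0.0212
grasp_force: 60.7
```

```bash
python3 -m creep '[[[0,0,0.3],[0,0,0]],[[0,0,0],[0,0,0]]]'; python3 -m creep '[[[0,0,0],[0,0,0]],[[0,0,0],[0,0,0]],[[0,0,0],[0,0,0]],[[0,0,0],[0,0,0]],[[0,0,0],[0,0,0]],[[0,0,0],[0,0,0]]]' 55; python3 -m creep '[[[0,0,-20],[0,0,0]],[[0,0,-35],[0,0,0]],[[0,0,-40],[0,0,0]],[[0,0,-40],[0,0,0]],[[0,0,-40],[0,0,0]],[[0,0,0],[0,0,0]],[[0,0,0],[0,0,0]]]'
python3 - <<'E'
from h import *
p=cam('wrist');cv2.imwrite('pics/w6.png',cv2.resize(p['image'],(800,600),interpolation=cv2.INTER_CUBIC))
H,W=p['z_map'].shape;v,u=np.mgrid[:H,:W];Z=p['z_map']
w=((p['W'][:3,:3]@np.linalg.inv(p['K'])@np.stack([u.ravel()*Z.ravel(),v.ravel()*Z.ravel(),Z.ravel()])).T+p['W'][:3,3]).reshape(H,W,3)
b,g,r=[p['image'][...,i].astype(int) for i in range(3)]
m=(r>80)&(g<40)&(b<50)&(abs(w[...,2]-.15)<.006)&(abs(w[...,0]-.537)<.03)
print(cv2.minAreaRect(w[m][:,:2].astype(np.float32)*1000),w[m][:,2].mean())
E
```

```text
clock: 26.22
eef_pos: [0.5373, 0.1369, 0.101]
tool_rot: [0.383, 0.924, 0.0, 0.0]
ft_force: [-1.7, -0.7, 1.2]
grip_width: 0.0218
grasp_force: 60.9
clock: 26.98
eef_pos: [0.5373, 0.137, 0.1006]
tool_rot: [0.383, 0.924, 0.0, -0.0]
ft_force: [-0.0, -0.6, 0.3]
grip_width: 0.055
grasp_force: 0.0
clock: 27.85
eef_pos: [0.5371, 0.1369, 0.2751]
tool_rot: [0.383, 0.924, -0.0, -0.0]
ft_force: [-0.5, -0.1, -0.6]
grip_width: 0.055
grasp_force: 0.0
((538.2428588867188, 138.21762084960938), (20.652996063232422, 22.26480484008789), 44.85773468017578) 0.15001036398647347
```

View pics/w6.png

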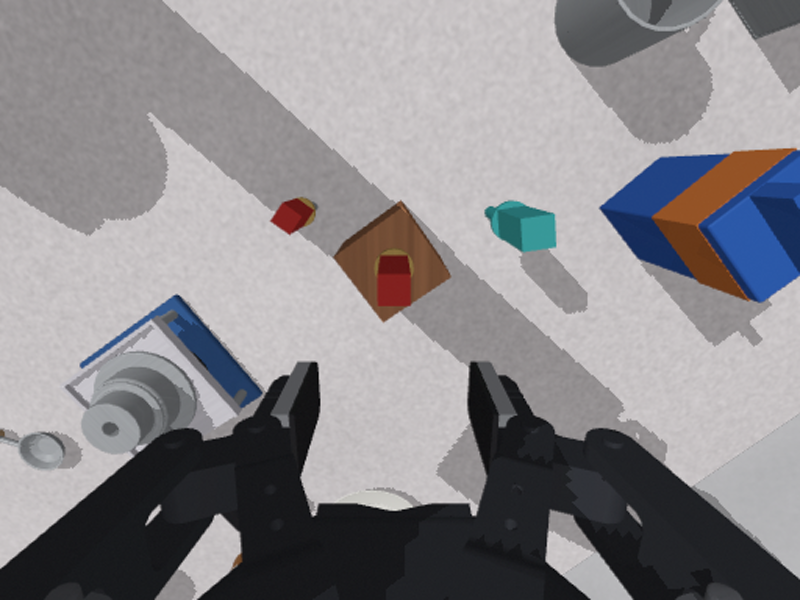

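The rod stands in its holder at (394,280), its top at 150 mm, collar on the block. The gripper is clear and nothing else has moved.

```bash
python3 -c "
from workcell import workorder
print(workorder.job_done())"
```

```text
the job is handed in; nothing more can be done
None
```

The basket is down on the rubber pad, pushed with about 14 N at most by the wrist readings; the rod is back in its holder, collar down and released, and the job was handed in at about 28 s.

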